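# Wind down a stencil-frame clamp and lock its screw with the cross pin

### The job

Lock the stencil frame's screw clamp for printing: wind the crank clockwise (seen from above), more than one whole turn, until the cross hole in the screw stands level and in line with the holes of the two cheeks. Draw the steel locking pin out of its holster, and push it in, tip first, from the side with the sprung catch, through cheek, screw and cheek, until it is fully home and the catch has dropped behind its collar. Do not disturb the cans, tools and other things on the bench.

Things in the scene. Friction and masses are not known exactly. Their poses are not given: they have to be found in the camera images.
- clamp: Screw clamp, fixed, with a flat wooden stencil frame (290 x 270 mm, top 32 mm up) on its +y side. Origin on the bench under the screw's upright axis. The pin goes in along +y from the -y side. Two upright cheeks, 52 mm wide, 96 mm high, at y = -36 to -28 and 28 to 36 mm, each with a chamfered 12 mm hole at x = 0, 70 mm up.
- clamp_mouth (a point): Centre of the hole in the outer face of the -y cheek, where the pin enters, 70 mm above the bench. Axes as the clamp's.
- spindle (a joint): Screw's angle, rad. 0: its cross hole is level and in line with the cheeks' holes. Positive is anticlockwise from above and lifts it 12 mm a turn. Starts 1.1 to 1.9 turns up; wind clockwise; hard stop at -1 rad. Half a turn off, the hole is 6 mm too high or low and the pin cannot pass. Needs about 0.1 N m; stays where left.
- boss_hole (a point): Centre of the cross hole (12 mm, 2 mm chamfers) in the screw's square steel boss (36 mm cube), on the screw's axis, 70 mm up when lined up. Its y axis runs along the hole, towards the crank's side.
- crank_grip (a point): Centre of the black upright crank grip: 20 mm diameter, 42 mm high, spins freely on its own axis. 55 mm from the screw's axis, on a flat crank arm whose top is 22 mm below this point. 130 mm above the bench when the screw is lined up (12 mm higher per turn up), and then on the clamp's +y side, opposite the pin's way in.
- catch (a joint): Lift of the sprung steel catch in front of the -y cheek, m: 0 down, at most 0.012. Its spring presses down with 3 N, 0.15 N more per mm. The pin's cone lifts it 6.5 mm on the way in, and it drops behind the collar when the pin is home. Pushing the pin past it takes about 8 to 14 N.
- catch_nose (a point): Centre of the catch's nose, a 10 mm round bar 32 mm long across the pin's way, 58.5 mm from the screw's axis on the -y side; its underside is 5.5 mm above the pin's line. Beside it two guide plates (outer faces 21 mm either side of the pin's line, from the cheek to 69 mm from the screw's axis, 76 to 94 mm up).
- pin_collar (a point): Locking pin (steel, 181 mm, 0.22 kg), on its axis at the collar; x runs to the tip. Along x: tip +93 mm, tapered over 12 mm; shank 10 mm thick to +12; cone widening to 24 mm at -2; collar 24 mm to -8; neck 10 mm to -33; handle to -88. Fully home: this point 44 mm from the screw's axis on the clamp's -y side, 70 mm up, cone against the cheek.
- pin_handle (a point): Centre of the pin's aluminium handle, a bar 55 mm long (x), 16 mm wide (y), 24 mm high (z), 60 mm behind the collar point. On the bench the pin lies level on handle and collar, its axis 12 mm up.
- pin_shank (a point): Point on the axis of the pin's shank (10 mm diameter), 40 mm ahead of the collar point: free to grasp while the pin is in its holster.
- pin_tip (a point): The pin's tip, on its axis.
- holster: Low steel hood fixed on the bench, 75 x 40 x 35 mm, roof over the whole pin handle at the start. Origin on the bench at the mouth's middle; x points out of the mouth, the way the pin is drawn (70 mm frees the handle). Inside 32 mm wide, 31 mm high. The bench ahead is clear for 210 mm.
- can0: Bystander: metal ink can with a spout, 80 mm diameter, 85 mm high. Origin under its centre. Leave it.
- can1: Bystander: like the other cans.
- can2: Bystander: like the other cans.
- block: Bystander: wooden block 90 x 50 x 30 mm, origin under its centre.
- brush: Bystander: brush lying on the bench.
- dish: Bystander: shallow white dish, 90 mm diameter, 30 mm high.
- jar: Bystander: jar 60 mm diameter, 90 mm high.
There are look-alikes about, which are no part of the job. Of the things that look like the part that bears pin_collar, the middle-sized one is meant.

How it is judged:
By the outcome, as a careful person would: the job done as asked, in the order asked, and still so for the second after the job is handed in, with the robot touching nothing.
It also fails if it takes over 66 s, if anything falls off the work surface, if the arm or the gripper's body presses on something with over 40 N, if the wrist force passes 120 N, or if a joint passes its speed limit or range.

### The arm

A 6-joint arm with a two-finger parallel gripper is mounted at the origin on the work surface. World frame = base frame: x ahead of the robot, y to its left, z up, the work surface at z = 0. Lengths are in m, angles in degrees, forces in N, time in s.
With the tool pointing down it reaches from about 0.4 to 0.825 m from the base axis. Payload 7 kg.
Tool frame: the origin (TCP) lies on the front face of the gripper's body, between the roots of the fingers; the fingertips stand 66 mm ahead of it and the grasp point (between the pads) lies 47 mm ahead of it; z points along the fingers, y is the line along which they close (so a half turn about z gives the same grasp; the last joint's range is limited). The gripper opens to 88 mm and grips with 3 to 60 N. Pads are 19 mm wide; open, the fingers measure 130 mm over their backs; the gripper's body (78 mm by 193 mm) begins 47 mm behind the grasp point.
Start: joints at [90.361, 20.546, 0.682, 0, -70.136, -16.507], TCP at [0.188, 0.648, 0.292] pointing down, gripper open.
Joint ranges: [-176.03, 176.03], [-82.01, 121.73], [-58.28, 71.71], [-173.87, 95.51], [-174.79, -0.11], [-173.66, 173.66]. Speed limits (degrees/s): [136.94, 136.94, 172.46, 180, 180, 180].

### API

Orientations are given as [roll, pitch, yaw] about the fixed x, y, z axes, in that order (R = Rz(yaw) Ry(pitch) Rx(roll)).
In Python, from plant import ctrl gives the robot as it stands.
- The arm moves only by the tool send_rows, never from a script. Its argument "deltas" is a list of rows, each a list of 2 entries, a list of its own where there are three numbers: the shift along the tool's x, y, z each as a share of 800 mm, from -1 to 1, then the turn about the tool's z as a share of 90 degrees, from -1 to 1. A call has exactly 5 rows; each row is the pose to reach, as a shift and turn from the pose commanded when the call began, along the tool's axes at that moment; what a row does not reach only later rows make up. A row lasts 1/12 s, in which the tool goes at most 41.7 mm and 7.16 degrees, less where a joint would pass 70% of its speed; a pose out of reach is approached as far as the arm can. A call with a number of a shift or a turn outside -1 to 1 is refused whole. A call with a gripper value outside its range is refused whole. "gripper" is the opening, from 0 (shut) to 1 (fully open), set as the call begins (left out, the last holds). The fingers move at their own pace and stop on an object; the grip force is fixed at half the most. Time passes only in rows, so rows that repeat a pose let the fingers close, or fill a call up. It gives the time, the measured TCP pose, the force, the opening and the grip force at its end, in the units of the state.
- ctrl.get_obs(): the state, without advancing time (a new reading comes with each control period).
- ctrl.snapshot(name): name is "side" or "top" or "wrist"; returns a dict with "color" (384x512x3 uint8, red, green, blue), "vertical_fov" (degrees; the focal length in pixels is half the picture's height over the tangent of half this angle, whatever the lens; pixels are square), "cx", "cy" (the principal point, pixels), "rvec" (rotation vector, rad) and "tvec" (3), from world to camera coordinates, as OpenCV has them. Camera axes: x right, y down, z forward; pixel columns grow to the right and rows downward; lengths in m; the calibration is good to about 2 mm. A picture is of the moment at which its call begins. There is no depth.
- ctrl.close_job(): hands the job in; it is judged then, once.
Trained networks look in a picture, given as the dict that the camera call returned (one of the last four; its "shot" number tells which), for a name from the list of things; names that differ only in an ending like _2 or _b are one class to them, and where a whole thing is asked for, a point or a joint stands for the part that bears it (a point fixed in the world has none). Each returns a list of dicts, best first, with "conf" (0 to 1); they miss things now and then, are a little off and sometimes report something else, mostly with a low value. They report only what shows in the picture. A call takes as long as a camera call. They do not tell look-alikes from the thing itself.
- ctrl.boxes_of(picture, thing): "xy" ([column, row] as shares, 0 to 1, of the picture: columns of its width, rows of its height, amid what is visible of it).
- ctrl.cut_out(picture, thing): "pixels" (384x512 bool, what is visible of it) and "xy" ([column, row] as shares, 0 to 1, of the picture: columns of its width, rows of its height, amid what is visible of it).
The state is a dict: "clock": time; "joint_pos": joint angles; "qvel": joint speeds; "tau": joint torques, N m; "tool_pos": TCP position; "orientation": TCP orientation; "force": force on the tool from outside, world axes, zero at the start; "moment": the same for the moment, N m; "opening": finger opening in m; "gripper_force": force on a finger pad.
Only numpy, scipy, OpenCV 4.12 (cv2) and the standard library are available. Lean on these libraries where they do the work, as an engineer would, in place of code of your own. Each camera call takes 0.05 s, during which the arm holds its last target. There are 200 camera calls.

## Working session

There is one attempt and no reset: what is moved stays moved. The work goes in short steps, Python scripts to look and compute and a tool call to move; the robot and the scene stay as the last step left them, time stands still between calls to the robot, and variables do not carry over. Pictures are saved under pics/ and viewed, at most 10 in all, crops included, and the job is handed in when it is done.

Besides the shell and the picture viewer there is one more tool, called after "Call:" in YAML: its name, and indented under it one key for each argument. send_rows: Moves the arm, as the interface text tells. Shift numbers are shares of 800 mm and turn numbers shares of 90 degrees, none past 1 either way. Its arguments: {"type":"object","properties":{"deltas":{"type":"array","items":{"type":"array"}},"gripper":{"type":"number"}},"required":["deltas"]}

```bash
ls; mkdir -p pics
cat > h.py <<'E'
import numpy as np, cv2
from plant import ctrl
def K(p):
    f=192/np.tan(np.radians(p["vertical_fov"])/2)
    return np.array([[f,0,p["cx"]],[0,f,p["cy"]],[0,0,1.]])
def ray(p,px):
    R=cv2.Rodrigues(np.array(p["rvec"],float))[0];t=np.array(p["tvec"],float).ravel()
    d=R.T@np.linalg.inv(K(p))@np.array([px[0],px[1],1.]);return -R.T@t,d/np.linalg.norm(d)
def atz(p,px,z):
    o,d=ray(p,px);return o+d*(z-o[2])/d[2]
def proj(p,X):
    return cv2.projectPoints(np.array(X,float).reshape(-1,1,3),np.array(p["rvec"],float),np.array(p["tvec"],float),K(p),None)[0].reshape(-1,2)
def tri(rs):
    A=np.zeros((3,3));b=np.zeros(3)
    for o,d in rs:
        M=np.eye(3)-np.outer(d,d);A+=M;b+=M@o
    X=np.linalg.solve(A,b);return X,[np.linalg.norm((np.eye(3)-np.outer(d,d))@(X-o)) for o,d in rs]
def px(e): return np.array(e["xy"])*[512,384]
def save(p,n,s=1.5): cv2.imwrite("pics/"+n,cv2.resize(p["color"][:,:,::-1],None,fx=s,fy=s,interpolation=cv2.INTER_CUBIC))
E
python3 - <<'E'
from h import *
print(ctrl.get_obs())
for n in ["top","side"]:
    p=ctrl.snapshot(n); save(p,n+".png")
    print(n,p["vertical_fov"],p["cx"],p["cy"],ray(p,(256,192)))
    for th in ["clamp","crank_grip","boss_hole","catch_nose","clamp_mouth","pin_collar","pin_handle","pin_shank","pin_tip","holster","can0","block","brush","dish","jar"]:
        print(th,[(px(e).round(1).tolist(),round(e["conf"],2),atz(p,px(e),.012).round(3).tolist()) for e in ctrl.boxes_of(p,th)[:5]])
E
```

```text
pics
{'clock': 0.0, 'joint_pos': array([ 9.03620713e+01,  2.05906657e+01,  6.33776381e-01, -2.10053543e-02,
       -7.01356457e+01, -1.65062914e+01]), 'qvel': array([ 0.05748009,  0.10697432,  0.01454065,  0.03729522, -0.0140999 ,
       -0.04606069]), 'tau': array([ 3.00504162e-04, -5.82720780e+01,  2.93054241e+01,  6.99713320e+00,
        6.78488650e-03, -1.61648632e-04]), 'tool_pos': array([0.18760106, 0.64800672, 0.29122852]), 'orientation': array([ 1.79905668e+02, -7.36114213e-03, -1.61513674e+01]), 'force': array([0.63598047, 0.48236301, 0.69113381]), 'moment': array([0.01229259, 0.02284078, 0.02066917]), 'gripper_force': 0.0, 'opening': 0.08753147615299553}
top 53.51949178206482 256.500055118662 195.9802664491929 (array([ 0.41777115, -0.10272923,  1.05781278]), array([ 0.12238927,  0.00565331, -0.99246607]))
clamp [([151.8, 140.8], 0.88, [0.688, 0.198, 0.012])]
crank_grip [([189.7, 156.5], 0.66, [0.645, 0.09, 0.012])]
boss_hole [([153.5, 139.4], 0.62, [0.692, 0.193, 0.012]), ([178.4, 164.8], 0.58, [0.621, 0.121, 0.012])]
catch_nose [([198.2, 177.8], 0.49, [0.585, 0.064, 0.012]
[... 2549 characters left out ...]
.4, 307.1], 0.85, [0.276, -0.292, 0.012]), ([333.7, 185.3], 0.69, [0.773, -0.096, 0.012]), ([267.0, 268.0], 0.61, [0.46, -0.264, 0.012]), ([288.7, 289.3], 0.4, [0.481, -0.339, 0.012])]
holster [([287.8, 287.4], 0.64, [0.481, -0.334, 0.012])]
can0 [([356.2, 221.2], 0.95, [0.753, -0.239, 0.012]), ([335.0, 182.1], 0.82, [0.785, -0.086, 0.012])]
block [([311.3, 233.6], 0.57, [0.617, -0.221, 0.012]), ([264.2, 139.3], 0.17, [0.677, 0.191, 0.012])]
brush [([198.5, 185.3], 0.93, [0.398, 0.082, 0.012]), ([323.1, 270.4], 0.54, [0.585, -0.331, 0.012]), ([262.9, 135.5], 0.48, [0.682, 0.211, 0.012])]
dish [([323.2, 271.1], 0.78, [0.584, -0.333, 0.012])]
jar [([156.4, 150.0], 0.94, [0.325, 0.296, 0.012])]
```

View pics/top.png

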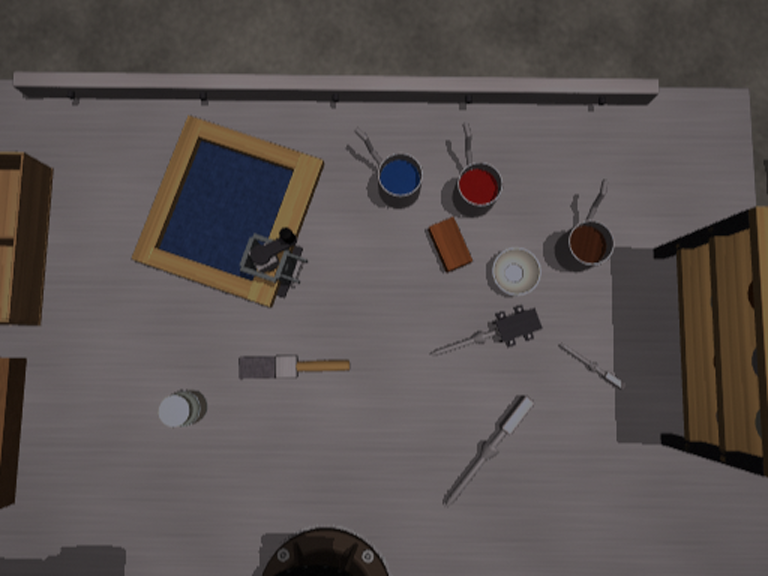

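View pics/side.png

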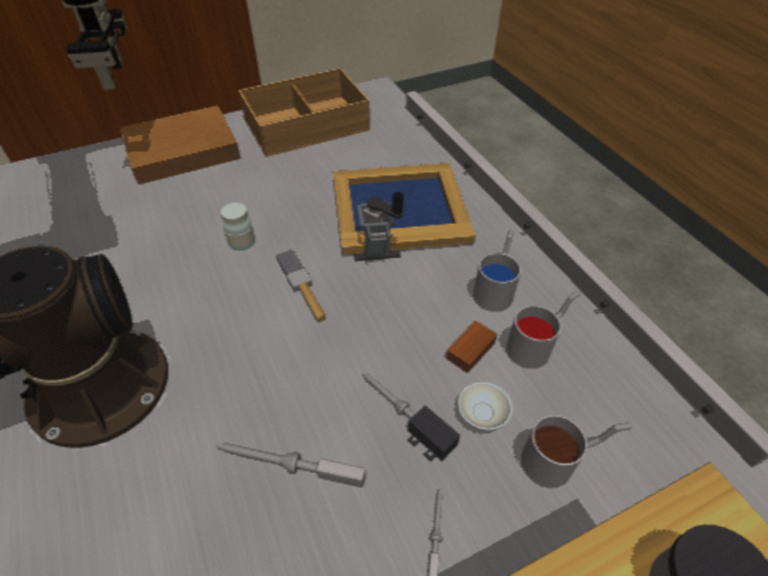

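The top view shows the clamp at the lower right corner of its frame, near (181,172) px, with the crank grip at (192,157) and the catch at (197,178). The middle-sized pin is the one in the holster: tip near (287,236), holster at (344,217). The larger and smaller look-alikes lie at (325,300) and (394,245).

Run:
```python
from h import *
pt=ctrl.snapshot("top");ps=ctrl.snapshot("side");pw=ctrl.snapshot("wrist")
print("grip",tri([ray(pt,(191,156.7)),ray(ps,(264.5,135))]))
print("nose",tri([ray(pt,(197,177.5)),ray(ps,(251.6,159))]))
for q in [(191,118),(323,158),(271,305),(133,260)]: print(atz(pt,np.array(q)/1.5,.032).round(3))
for q in [(287,236),(321,225),(344,217)]: print("pin",atz(pt,q,.012).round(3))
# wrist camera relative to the tool
o=ctrl.get_obs();c,d=ray(pw,(256,192));from scipy.spatial.transform import Rotation as Ro
R=Ro.from_euler("xyz",o["orientation"],degrees=True).as_matrix()
print("cam in tool",R.T@(c-o["tool_pos"]),R.T@d,pw["vertical_fov"]); print(R.round(3))
```

```text
grip (array([0.61309588, 0.0622651 , 0.1480712 ]), [np.float64(0.001564622803824112), np.float64(0.0015646228038240643)])
nose (array([0.57207336, 0.05916427, 0.07229502]), [np.float64(0.0038008864607789075), np.float64(0.003800886460778824)])
[0.861 0.269 0.032]
[0.786 0.02  0.032]
[0.511 0.107 0.032]
[0.59  0.361 0.032]
pin [ 0.427 -0.183  0.012]
pin [ 0.458 -0.276  0.012]
pin [ 0.481 -0.339  0.012]
cam in tool [ 0.06473951 -0.00035479 -0.09176112] [-0.25972654 -0.00779686  0.96565073] 62.94765405093133
[[ 0.961 -0.278  0.   ]
 [-0.278 -0.961  0.   ]
 [-0.    -0.    -1.   ]]
```

Call:
send_rows:
  deltas:
    - [[0.17,0.13,-0.02],0]
    - [[0.34,0.26,-0.04],0]
    - [[0.5,0.39,-0.06],0]
    - [[0.68,0.52,-0.08],0]
    - [[0.68,0.52,-0.08],0]
  gripper: 1

```text
clock: 2.17
tool_pos: [0.3113, 0.4796, 0.3119]
orientation: [-180.0, -0.0, -16.1]
force: [1.1, 1.6, -0.1]
opening: 0.0874
gripper_force: 0.0
```

Call:
send_rows:
  deltas:
    - [[0.04,0.03,-0.004],0]
    - [[0.08,0.06,-0.008],0]
    - [[0.12,0.09,-0.012],0]
    - [[0.16,0.12,-0.016],0]
    - [[0.2,0.15,-0.02],0]

```text
clock: 2.58
tool_pos: [0.4317, 0.3197, 0.3282]
orientation: [-180.0, -0.0, -16.1]
force: [1.3, 0.7, -0.4]
opening: 0.0877
gripper_force: 0.0
```

Call:
send_rows:
  deltas:
    - [[0.04,0.03,-0.004],0]
    - [[0.08,0.06,-0.008],0]
    - [[0.12,0.09,-0.012],0]
    - [[0.16,0.12,-0.016],0]
    - [[0.2,0.15,-0.02],0]

```text
clock: 3.0
tool_pos: [0.5521, 0.1599, 0.3442]
orientation: [-180.0, -0.0, -16.1]
force: [0.8, -0.0, -0.3]
opening: 0.0874
gripper_force: 0.0
```

Call:
send_rows:
  deltas:
    - [[0.04,0.03,-0.004],0]
    - [[0.08,0.055,-0.008],0]
    - [[0.08,0.055,-0.01],0]
    - [[0.08,0.055,-0.01],0]
    - [[0.08,0.055,-0.01],0]

```text
clock: 3.42
tool_pos: [0.6004, 0.1014, 0.3513]
orientation: [180.0, 0.0, -16.2]
force: [0.2, -0.5, -0.7]
opening: 0.0881
gripper_force: 0.0
```

Run:
```python
from h import *
import pickle
pw=ctrl.snapshot("wrist");o=ctrl.get_obs();pickle.dump((pw,o),open("w1.pkl","wb"));save(pw,"w1.png")
print(o["clock"],o["tool_pos"],o["orientation"])
for th in ["crank_grip","catch_nose","boss_hole"]:
    print(th,[(px(e).round(1).tolist(),round(e["conf"],2)) for e in ctrl.boxes_of(pw,th)[:3]])
```

```text
3.4667 [0.600087   0.1020143  0.35143316] [-1.79998081e+02  1.92163287e-02 -1.61386726e+01]
crank_grip [([295.4, 156.4], 0.9)]
catch_nose [([304.2, 182.8], 0.57)]
boss_hole [([269.5, 167.3], 0.86), ([403.3, 11.3], 0.48), ([177.5, 107.8], 0.35)]
```

View pics/w1.png

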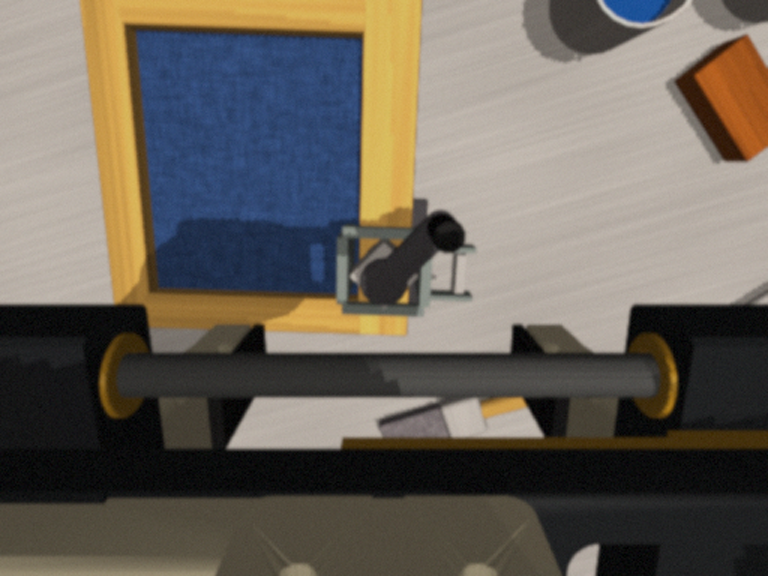

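The wrist view shows the clamp with its cheek tops at columns ~337–348 and ~418–432, rows 228–315 of the enlarged picture. The crank grip is at (443,230) and the crank hub at (380,280). I'll enlarge it to measure the corners.

Run:
```python
from h import *
import pickle
pw,o=pickle.load(open("w1.pkl","rb"))
c=pw["color"][125:225,205:330,::-1]
c=cv2.convertScaleAbs(cv2.resize(c,None,fx=6,fy=6,interpolation=cv2.INTER_CUBIC),alpha=1.3)
cv2.imwrite("pics/w1c.png",c)
```

```text
(no output)
```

View pics/w1c.png

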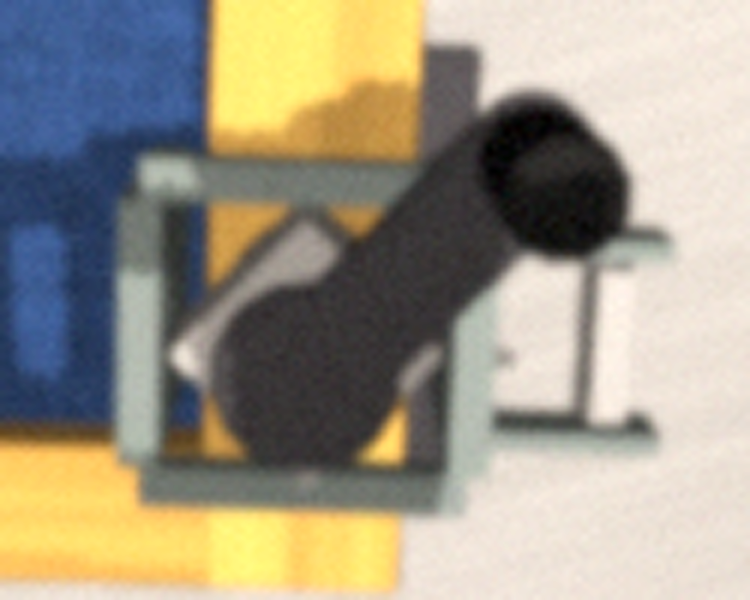

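```bash
cat > fit.py <<'E'
from h import *
import pickle
from scipy.optimize import least_squares
pw,o=pickle.load(open("w1.pkl","rb"))
P=[(-26,36,96,118,463),(26,36,96,120,190),(-26,28,96,161,463),(-26,-36,96,490,476),(21,-69,94,671,232),(-21,-69,94,655,450),(0,-58.5,85.5,608,343)]
M=np.array([p[:3] for p in P])/1000.;U=np.array([p[3:] for p in P])/6.+[205-.42,125-.42]
def W(q,M):
    c,s=np.cos(q[2]),np.sin(q[2]);return np.c_[q[0]+c*M[:,0]-s*M[:,1],q[1]+s*M[:,0]+c*M[:,1],M[:,2]]
r=least_squares(lambda q:(proj(pw,W(q,M))-U).ravel(),[.589,.115,-.29],loss="soft_l1")
q=r.x;print(q[:2],np.degrees(q[2]));print(((proj(pw,W(q,M))-U)*6).round(1).tolist())
pickle.dump(q,open("clamp.pkl","wb"))
# grip top centre guess in crop (573,200), z iterate
from math import *
for z in (.165,.17,.175):
    g=atz(pw,np.array([575,198])/6+[205-.42,125-.42],z);d=g[:2]-q[:2];a=np.degrees(atan2(d[1],d[0])-q[2])-90
    print(z,g.round(4),np.hypot(*d),"angle from +y ccw",a%360)
h=atz(pw,np.array([300,375])/6+[205-.42,125-.42],.126);print("hub",h)
E
python3 fit.py
```

```text
[0.58661994 0.10900838] -18.15347832996515
[[-2.2, -1.2], [-2.3, 3.6], [-3.6, 0.1], [-0.6, -2.2], [6.7, 5.0], [5.4, 1.4], [-0.6, -9.0]]
0.165 [0.6109 0.0597 0.165 ] 0.054938084948568826 angle from +y ccw 224.35005681796994
0.17 [0.6118 0.0601 0.17  ] 0.0549724148847205 angle from +y ccw 225.42035084778163
0.175 [0.6127 0.0606 0.175 ] 0.05502589950919355 angle from +y ccw 226.48893662187356
hub [0.58691545 0.10993278 0.126     ]
```

Call:
send_rows:
  deltas:
    - [[0.0287,0.0462,0.03],0]
    - [[0.0287,0.0462,0.08],0]
    - [[0.0287,0.0462,0.13],0]
    - [[0.0287,0.0462,0.165],0]
    - [[0.0287,0.0462,0.189],0]

```text
clock: 4.03
tool_pos: [0.6103, 0.0601, 0.197]
orientation: [179.9, 0.2, -16.1]
force: [-0.2, 1.0, -0.0]
opening: 0.0879
gripper_force: 0.0
```

Call:
send_rows:
  deltas:
    - [[0,0,0],0]
    - [[0,0,0],0]
    - [[0,0,0],0]
    - [[0,0,0],0]
    - [[0,0,0],0]
  gripper: 0.1

```text
clock: 4.45
tool_pos: [0.613, 0.0603, 0.2024]
orientation: [-179.9, -0.1, -16.1]
force: [-0.2, 0.8, -0.6]
opening: 0.0599
gripper_force: 0.0
```

Run:
```python
from h import *
o=ctrl.get_obs();print(o["clock"],o["tool_pos"],o["orientation"],o["opening"],o["gripper_force"],o["force"])
f0=313.5;r=.055/.8
for c in range(7):
    a0=np.radians(f0-90*c);L=[]
    for k in range(1,6):
        a=a0-np.radians(18*k);L.append([[round(r*(np.cos(a)-np.cos(a0)),4),round(-r*(np.sin(a)-np.sin(a0)),4),round(.00075*k,4)],0])
    print(L)
```

```text
4.45 [0.61302438 0.06032237 0.20235958] [-1.79892364e+02 -1.48964154e-01 -1.61130662e+01] 0.0598755301693148 0.0 [-0.18179971  0.75586172 -0.64570428]
[[[np.float64(-0.0177), np.float64(0.0122), 0.0008], 0], [[np.float64(-0.0384), np.float64(0.0183), 0.0015], 0], [[np.float64(-0.0599), np.float64(0.0177), 0.0023], 0], [[np.float64(-0.0801), np.float64(0.0105), 0.003], 0], [[np.float64(-0.0972), np.float64(-0.0025), 0.0037], 0]]
[[[np.float64(-0.0122), np.float64(-0.0177), 0.0008], 0], [[np.float64(-0.0183), np.float64(-0.0384), 0.0015], 0], [[np.float64(-0.0177), np.float64(-0.0599), 0.0023], 0], [[np.float64(-0.0105), np.float64(-0.0801), 0.003], 0], [[np.float64(0.0025), np.float64(-0.0972), 0.0037], 0]]
[[[np.float64(0.0177), np.float64(-0.0122), 0.0008], 0], [[np.float64(0.0384), np.float64(-0.0183), 0.0015], 0], [[np.float64(0.0599), np.float64(-0.0177), 0.0023], 0], [[np.float64(0.0801), np.float64(-0.0105), 0.003], 0], [[np.float64(0.0972), np.float64(0.0025), 0.0037], 0]]
[[[np.float64(0.0122), np.float64(0.0177), 0.0008], 0], [[np.float64(0.0183), np.float64(0.0384), 0.0015]
[... 314 characters left out ...]
t64(0.0177), 0.0023], 0], [[np.float64(-0.0801), np.float64(0.0105), 0.003], 0], [[np.float64(-0.0972), np.float64(-0.0025), 0.0037], 0]]
[[[np.float64(-0.0122), np.float64(-0.0177), 0.0008], 0], [[np.float64(-0.0183), np.float64(-0.0384), 0.0015], 0], [[np.float64(-0.0177), np.float64(-0.0599), 0.0023], 0], [[np.float64(-0.0105), np.float64(-0.0801), 0.003], 0], [[np.float64(0.0025), np.float64(-0.0972), 0.0037], 0]]
[[[np.float64(0.0177), np.float64(-0.0122), 0.0008], 0], [[np.float64(0.0384), np.float64(-0.0183), 0.0015], 0], [[np.float64(0.0599), np.float64(-0.0177), 0.0023], 0], [[np.float64(0.0801), np.float64(-0.0105), 0.003], 0], [[np.float64(0.0972), np.float64(0.0025), 0.0037], 0]]
```

Call:
send_rows:
  deltas:
    - [[0,0,0],0]
    - [[0,0,0],0]
    - [[0,0,0],0]
    - [[0,0,0],0]
    - [[0,0,0],0]

```text
clock: 4.87
tool_pos: [0.6123, 0.0597, 0.2005]
orientation: [-180.0, -0.0, -16.1]
force: [0.2, 0.5, -0.3]
opening: 0.0263
gripper_force: 0.0
```

Call:
send_rows:
  deltas:
    - [[0,0,0],0]
    - [[0,0,0],0]
    - [[0,0,0],0]
    - [[0,0,0],0]
    - [[0,0,0],0]

```text
clock: 5.28
tool_pos: [0.6123, 0.06, 0.2003]
orientation: [-180.0, 0.0, -16.1]
force: [-0.6, 1.4, -1.2]
opening: 0.0195
gripper_force: 30.0
```

Call:
send_rows:
  deltas:
    - [[-0.0177,0.0122,0.0008],0]
    - [[-0.0384,0.0183,0.0015],0]
    - [[-0.0599,0.0177,0.0023],0]
    - [[-0.0801,0.0105,0.003],0]
    - [[-0.0972,-0.0025,0.0037],0]

```text
clock: 5.7
tool_pos: [0.5373, 0.0826, 0.1975]
orientation: [180.0, -0.0, -16.2]
force: [3.2, 0.3, -5.9]
opening: 0.0193
gripper_force: 30.0
```

Low forces; continue winding.

Call:
send_rows:
  deltas:
    - [[-0.0122,-0.0177,0.0008],0]
    - [[-0.0183,-0.0384,0.0015],0]
    - [[-0.0177,-0.0599,0.0023],0]
    - [[-0.0105,-0.0801,0.003],0]
    - [[0.0025,-0.0972,0.0037],0]

```text
clock: 6.12
tool_pos: [0.5614, 0.1584, 0.1944]
orientation: [179.9, 0.1, -16.1]
force: [0.0, -3.4, -3.4]
opening: 0.0194
gripper_force: 30.0
```

Call:
send_rows:
  deltas:
    - [[0.0177,-0.0122,0.0008],0]
    - [[0.0384,-0.0183,0.0015],0]
    - [[0.0599,-0.0177,0.0023],0]
    - [[0.0801,-0.0105,0.003],0]
    - [[0.0972,0.0025,0.0038],0]

```text
clock: 6.53
tool_pos: [0.6366, 0.134, 0.1909]
orientation: [179.9, 0.1, -16.1]
force: [-5.5, -0.7, 2.4]
opening: 0.0199
gripper_force: 30.0
```

Call:
send_rows:
  deltas:
    - [[0.0122,0.0177,0.0008],0]
    - [[0.0183,0.0384,0.0015],0]
    - [[0.0177,0.0599,0.0023],0]
    - [[0.0105,0.0801,0.003],0]
    - [[-0.0025,0.0972,0.0038],0]

```text
clock: 6.95
tool_pos: [0.6124, 0.0591, 0.1881]
orientation: [-179.9, -0.0, -16.2]
force: [-1.7, 6.4, -2.4]
opening: 0.0194
gripper_force: 30.0
```

Call:
send_rows:
  deltas:
    - [[-0.0177,0.0122,0.0008],0]
    - [[-0.0384,0.0183,0.0015],0]
    - [[-0.0599,0.0177,0.0023],0]
    - [[-0.0801,0.0105,0.003],0]
    - [[-0.0972,-0.0025,0.0038],0]

```text
clock: 7.37
tool_pos: [0.5372, 0.0824, 0.1855]
orientation: [-180.0, -0.1, -16.2]
force: [3.8, -1.2, -4.5]
opening: 0.0193
gripper_force: 30.0
```

Call:
send_rows:
  deltas:
    - [[-0.0122,-0.0177,0.0008],0]
    - [[-0.0183,-0.0384,0.0015],0]
    - [[-0.0177,-0.0599,0.0023],0]
    - [[-0.0105,-0.0801,0.003],0]
    - [[0.0025,-0.0972,0.0038],0]

```text
clock: 7.78
tool_pos: [0.5615, 0.1583, 0.1824]
orientation: [180.0, 0.0, -16.1]
force: [-0.9, -2.0, -1.3]
opening: 0.0193
gripper_force: 30.0
```

Call:
send_rows:
  deltas:
    - [[0.0145,-0.0105,0.0006],0]
    - [[0.0313,-0.017,0.0012],0]
    - [[0.0497,-0.0188,0.0019],0]
    - [[0.0497,-0.0188,0.0019],0]
    - [[0.0497,-0.0188,0.0019],0]

```text
clock: 8.2
tool_pos: [0.6052, 0.1606, 0.1807]
orientation: [180.0, -0.1, -16.2]
force: [1.0, -1.0, 1.0]
opening: 0.0193
gripper_force: 30.0
```

Call:
send_rows:
  deltas:
    - [[0,0,0],0]
    - [[0,0,0],0]
    - [[0,0,0],0]
    - [[0,0,0],0]
    - [[0,0,0],0]
  gripper: 0.5

```text
clock: 8.62
tool_pos: [0.6038, 0.1611, 0.181]
orientation: [-180.0, -0.0, -16.1]
force: [0.7, -1.3, 0.0]
opening: 0.0426
gripper_force: 0.0
```

Call:
send_rows:
  deltas:
    - [[0,0,-0.05],0]
    - [[0,0,-0.1],0]
    - [[0,0,-0.13],0]
    - [[0.0,0.04,-0.17],0]
    - [[0,0.07,-0.2],0]

```text
clock: 9.03
tool_pos: [0.5881, 0.1072, 0.3423]
orientation: [-180.0, -0.0, -16.0]
force: [0.6, -0.6, -0.0]
opening: 0.0439
gripper_force: 0.0
```

Call:
send_rows:
  deltas:
    - [[0,0.02,0],0]
    - [[0,0.02,0],0]
    - [[0,0.02,0],0]
    - [[0,0.02,0],0]
    - [[0,0.02,0],0]

```text
clock: 9.45
tool_pos: [0.584, 0.0922, 0.34]
orientation: [180.0, 0.1, -16.1]
force: [0.3, -0.4, -0.5]
opening: 0.0439
gripper_force: 0.0
```

Run:
```python
from h import *
import pickle
pw=ctrl.snapshot("wrist");o=ctrl.get_obs();pickle.dump((pw,o),open("w2.pkl","wb"))
print(o["clock"],o["tool_pos"],o["orientation"])
q=pickle.load(open("clamp.pkl","rb"));M=np.array([[0,0,.096]]);c=proj(pw,[[q[0],q[1],.096]])[0];x0,y0=(c-[65,50]).astype(int)
print(x0,y0)
im=cv2.convertScaleAbs(cv2.resize(pw["color"][y0:y0+100,x0:x0+130,::-1],None,fx=6,fy=6,interpolation=cv2.INTER_CUBIC),alpha=1.3)
cv2.imwrite("pics/w2c.png",im)
```

```text
9.5 [0.58402259 0.0923155  0.33990209] [ 1.79951681e+02  6.17438511e-02 -1.61085165e+01]
178 121
```

View pics/w2c.png

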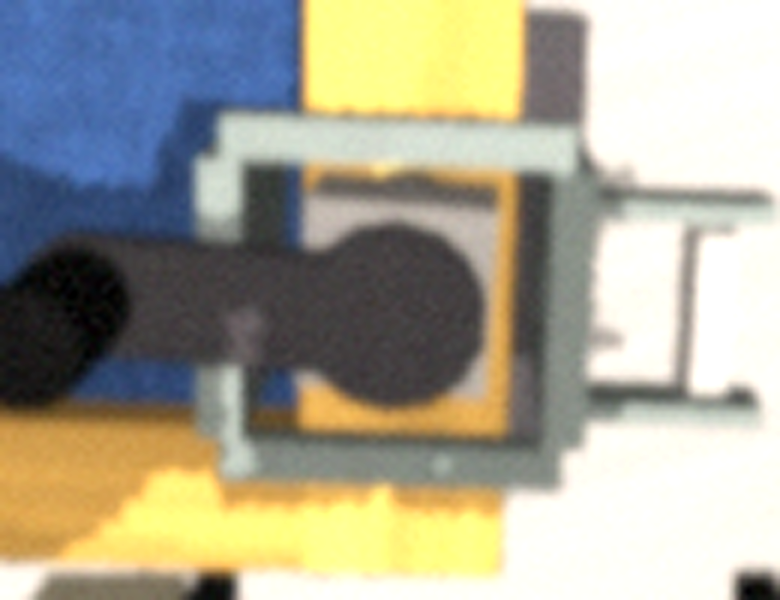

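The crank arm now points at the clamp's +y side: hub (395,315), grip (60,325), square with the cheeks. I'll refit the clamp pose from both views and look for the pin.

```bash
cat > fit2.py <<'E'
import runpy
g=runpy.run_path("fit.py");from h import *;import pickle
W,P1,U1,pw1=g["W"],g["M"],g["U"],g["pw"]
from scipy.optimize import least_squares
pw,o=pickle.load(open("w2.pkl","rb"))
P=[(26,36,96,198,155),(-26,36,96,198,435),(26,-36,96,592,165),(-26,-36,96,582,445),(21,-69,94,773,192),(-21,-69,94,760,423)]
M=np.array([p[:3] for p in P])/1000.;U=np.array([p[3:] for p in P])/6.+[178-.42,121-.42]
for nm,f in [("2",lambda q:(proj(pw,W(q,M))-U).ravel()),("both",lambda q:np.r_[(proj(pw,W(q,M))-U).ravel(),(proj(pw1,W(q,P1))-U1).ravel()])]:
    r=least_squares(f,[.589,.115,-.29],loss="soft_l1");q=r.x;print(nm,q[:2],np.degrees(q[2]),(f(q)*6).round(1)[:12])
pickle.dump(q,open("clamp.pkl","wb"))
A=[178-.42,121-.42]
h=atz(pw,np.array([393,315])/6+A,.108);
for z in (.151,): 
  gr=atz(pw,np.array([45,340])/6+A,z);d=gr[:2]-q[:2];print(gr,np.hypot(*d),np.degrees(np.arctan2(d[1],d[0])-q[2])-90)
print(h)
E
python3 fit2.py
```

```text
[0.58661994 0.10900838] -18.15347832996515
[[-2.2, -1.2], [-2.3, 3.6], [-3.6, 0.1], [-0.6, -2.2], [6.7, 5.0], [5.4, 1.4], [-0.6, -9.0]]
0.165 [0.6109 0.0597 0.165 ] 0.054938084948568826 angle from +y ccw 224.35005681796994
0.17 [0.6118 0.0601 0.17  ] 0.0549724148847205 angle from +y ccw 225.42035084778163
0.175 [0.6127 0.0606 0.175 ] 0.05502589950919355 angle from +y ccw 226.48893662187356
hub [0.58691545 0.10993278 0.126     ]
2 [0.58674301 0.10946179] -17.558314889590264 [-7.4 -0.5 -3.6  0.9  2.5 -0.6  1.5  0.1  2.7  3.3  1.6 -2.5]
both [0.5867017  0.10923868] -17.830920949468766 [-5.5 -1.6 -3.  -0.1  4.4  0.3  2.   0.9  4.4  5.   2.2 -0.9]
[0.60562777 0.15614285 0.151     ] 0.05057862723364862 -4.14340536946176
[0.58664759 0.10849821 0.108     ]
```

Call:
send_rows:
  deltas:
    - [[0.03,0.04,-0.002],0]
    - [[0.06,0.08,-0.005],0]
    - [[0.09,0.12,-0.01],0]
    - [[0.12,0.16,-0.01],0]
    - [[0.12,0.2,-0.01],0]

```text
clock: 9.92
tool_pos: [0.6344, -0.0903, 0.3468]
orientation: [179.9, 0.1, -16.1]
force: [-0.3, 0.5, -0.5]
opening: 0.0439
gripper_force: 0.0
```

Call:
send_rows:
  deltas:
    - [[-0.02,0.047,0],0]
    - [[-0.04,0.09,0],0]
    - [[-0.06,0.13,0],0]
    - [[-0.08,0.17,0],0]
    - [[-0.1,0.2,0],0]

```text
clock: 10.33
tool_pos: [0.5092, -0.2214, 0.3481]
orientation: [180.0, 0.1, -16.1]
force: [-0.1, -0.6, 0.7]
opening: 0.0437
gripper_force: 0.0
```

Run:
```python
from h import *
import pickle
pw=ctrl.snapshot("wrist");o=ctrl.get_obs();pickle.dump((pw,o),open("w3.pkl","wb"));save(pw,"w3.png")
print(o["clock"],o["tool_pos"],o["orientation"])
for th in ["pin_collar","pin_shank","pin_tip","holster"]:
    print(th,[(px(e).round(1).tolist(),round(e["conf"],2),atz(pw,px(e),.012).round(4).tolist()) for e in ctrl.boxes_of(pw,th)[:3]])
```

```text
10.3833 [ 0.5061015  -0.22303515  0.34862818] [ 1.79963327e+02  1.01324649e-01 -1.62210016e+01]
pin_collar [([457.3, 173.7], 0.94, [0.4087, -0.4804, 0.012]), ([294.0, 191.0], 0.62, [0.4479, -0.2556, 0.012])]
pin_shank [([460.9, 177.0], 0.89, [0.4026, -0.4846, 0.012]), ([293.5, 186.2], 0.71, [0.4549, -0.2567, 0.012])]
pin_tip [([292.6, 189.7], 0.79, [0.4503, -0.2542, 0.012]), ([458.4, 175.5], 0.76, [0.4057, -0.4815, 0.012])]
holster [([345.1, 151.4], 0.76, [0.4827, -0.3369, 0.012]), ([293.8, 190.7], 0.72, [0.4484, -0.2554, 0.012])]
```

View pics/w3.png

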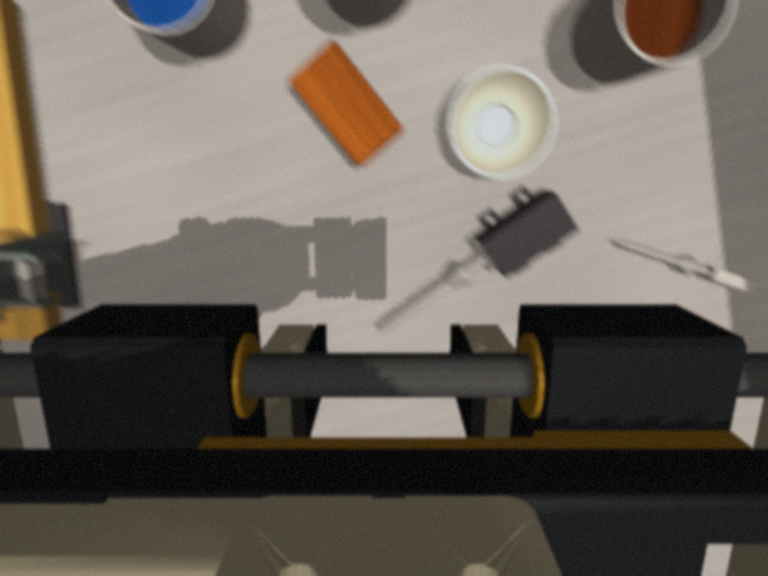

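The picture shows the middle pin with its tip at (379,325) and cone/collar at (458,270), running into the dark holster at (525,232), with clear bench ahead of the tip.

Run:
```python
from h import *
import pickle
pw,o=pickle.load(open("w3.pkl","rb"))
# shank centreline by dark-threshold in crop, rows/cols refine
e=[x for x in ctrl.cut_out(pw,"pin_shank")]
for x in e:
    ys,xs=np.nonzero(x["pixels"]);print(round(x["conf"],2),len(xs),xs.min(),xs.max(),ys.min(),ys.max())
    if 230<xs.mean()<330:
        pts=np.array([atz(pw,(a,b),.012)[:2] for a,b in zip(xs,ys)]);m=pts.mean(0);u=np.linalg.svd(pts-m)[2][0];t=(pts-m)@u;w=(pts-m)@[-u[1],u[0]]
        print("mask",m,u,np.degrees(np.arctan2(u[1],u[0])),t.min(),t.max(),[(m+u*v).round(4) for v in (t.min(),t.max())])
        for a in np.arange(t.min(),t.max(),.012):
            s=(t>=a)&(t<a+.012);print(round(a,3),s.sum(),w[s].mean().round(4),np.ptp(w[s]).round(4))
T=atz(pw,(252.7,216.7),.012);C=atz(pw,(305,180.5),.012);print(T,C,np.linalg.norm(T-C),np.degrees(np.arctan2(*(T-C)[1::-1])))
H=[atz(pw,np.array(c)/1.5,.035)[:2] for c in [(472,240),(505,275),(578,232),(550,192)]];print(np.round(H,4))
f=(H[0]+H[1])/2;b=(H[2]+H[3])/2;print("mouth",f,np.degrees(np.arctan2(*(f-b)[::-1])),np.linalg.norm(f-b))
```

```text
0.55 807 409 501 158 192
[ 0.4273742  -0.18879156  0.012     ] [ 0.45834994 -0.27423859  0.012     ] 0.09088834766118035 109.92628449796604
[[ 0.4875 -0.2911]
 [ 0.449  -0.3118]
 [ 0.4688 -0.3809]
 [ 0.5091 -0.3643]]
mouth [ 0.46826336 -0.30145057] 106.20615338003992 0.07407629998344037
```

Call:
send_rows:
  deltas:
    - [[-0.02,0.01,0.03],0.079]
    - [[-0.04,0.02,0.06],0.158]
    - [[-0.06,0.03,0.09],0.237]
    - [[-0.069,0.0378,0.12],0.316]
    - [[-0.069,0.0378,0.15],0.395]

```text
clock: 11.05
tool_pos: [0.4482, -0.2333, 0.2277]
orientation: [180.0, 0.0, -52.0]
force: [-0.0, -0.6, -1.2]
opening: 0.0439
gripper_force: 0.0
```

Call:
send_rows:
  deltas:
    - [[0,0,0.03],0.079]
    - [[0,0,0.05],0.158]
    - [[0,0,0.07],0.203]
    - [[0,0,0.08],0.203]
    - [[0,0,0.08],0.203]

```text
clock: 11.47
tool_pos: [0.4487, -0.233, 0.1627]
orientation: [179.8, 0.1, -69.8]
force: [-0.7, 0.5, 0.7]
opening: 0.0435
gripper_force: 0.0
```

Run:
```python
from h import *
import pickle
pw=ctrl.snapshot("wrist");o=ctrl.get_obs();pickle.dump((pw,o),open("w4.pkl","wb"));save(pw,"w4.png")
print(o["clock"],o["tool_pos"],o["orientation"],o["joint_pos"])
g=proj(pw,[[.4447,-.2366,.012],[.4274,-.1888,.012],[.4583,-.2742,.012]]);print(g*1.5)
```

```text
11.5167 [ 0.44930907 -0.2332758   0.16404924] [ 1.79885881e+02  4.86473377e-02 -6.97348834e+01] [-5.17138215e+00  1.20066560e+01 -3.00861421e+01  6.83759976e-03
 -4.80311532e+01  2.54319692e+01]
[[395.87515922 282.81800907]
 [394.96601891 370.8635941 ]
 [396.67194983 207.14279624]]
```

View pics/w4.png

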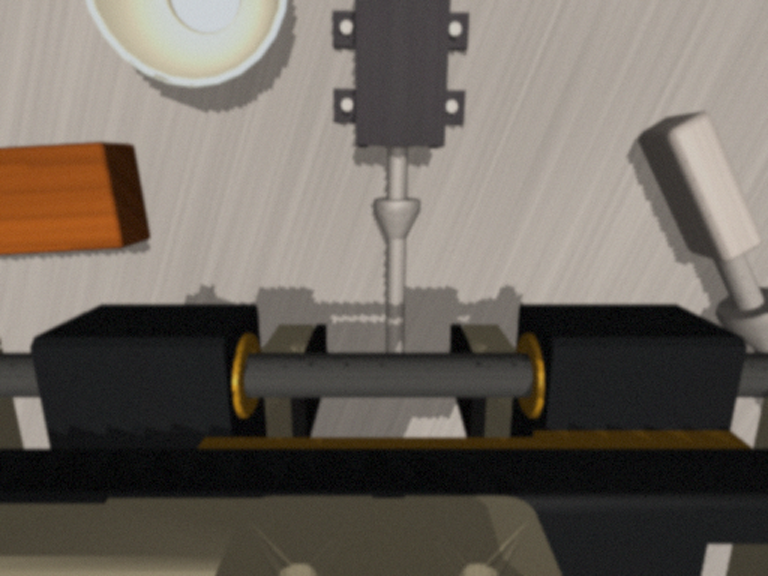

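Call:
send_rows:
  deltas:
    - [[0.002,0.0069,0.03],0]
    - [[0.002,0.0069,0.06],0]
    - [[0.002,0.0069,0.09],0]
    - [[0.002,0.0069,0.11],0]
    - [[0.002,0.0069,0.117],0]

```text
clock: 11.93
tool_pos: [0.4442, -0.2369, 0.07]
orientation: [179.9, 0.0, -69.8]
force: [1.1, 0.9, 0.6]
opening: 0.0437
gripper_force: 0.0
```

Call:
send_rows:
  deltas:
    - [[0,0,0],0]
    - [[0,0,0],0]
    - [[0,0,0],0]
    - [[0,0,0],0]
    - [[0,0,0],0]
  gripper: 0

```text
clock: 12.35
tool_pos: [0.445, -0.2373, 0.0723]
orientation: [-179.9, -0.1, -69.9]
force: [0.8, 0.3, 0.7]
opening: 0.0161
gripper_force: 0.0
```

Call:
send_rows:
  deltas:
    - [[0,0,0],0]
    - [[0,0,0],0]
    - [[0,0,0],0]
    - [[0,0,0],0]
    - [[0,0,0],0]

```text
clock: 12.77
tool_pos: [0.4446, -0.2372, 0.0714]
orientation: [-180.0, -0.0, -70.0]
force: [-0.2, 0.6, 2.1]
opening: 0.0088
gripper_force: 30.0
```

Gripped (about 9–10 mm). Draw the pin 100 mm out, then release and rise.

Call:
send_rows:
  deltas:
    - [[-0.025,0,0],0]
    - [[-0.05,0,0],0]
    - [[-0.075,0,0],0]
    - [[-0.1,0,0],0]
    - [[-0.125,0,0],0]

```text
clock: 13.18
tool_pos: [0.4101, -0.1428, 0.0713]
orientation: [-180.0, -0.0, -70.0]
force: [1.6, -1.3, 1.6]
opening: 0.0089
gripper_force: 30.0
```

Call:
send_rows:
  deltas:
    - [[0,0,0],0]
    - [[0,0,0],0]
    - [[0,0,0],0]
    - [[0,0,0],0]
    - [[0,0,0],0]
  gripper: 0.5

```text
clock: 13.6
tool_pos: [0.4102, -0.1438, 0.071]
orientation: [180.0, 0.0, -70.0]
force: [0.6, 0.2, -0.2]
opening: 0.0364
gripper_force: 0.0
```

Call:
send_rows:
  deltas:
    - [[0,0,-0.04],0]
    - [[0,0,-0.06],0]
    - [[0.04,0,-0.06],0]
    - [[0.08,0,-0.06],0]
    - [[0.125,0,-0.06],0]

```text
clock: 14.02
tool_pos: [0.4449, -0.2384, 0.1199]
orientation: [-179.9, -0.0, -69.9]
force: [0.9, -0.4, -0.2]
opening: 0.0438
gripper_force: 0.0
```

Call:
send_rows:
  deltas:
    - [[0,0,0],0]
    - [[0,0,0],0]
    - [[0,0,0],0]
    - [[0,0,0],0]
    - [[0,0,0],0]

```text
clock: 14.43
tool_pos: [0.444, -0.2366, 0.1192]
orientation: [180.0, 0.0, -69.9]
force: [-0.1, -0.4, -0.4]
opening: 0.0439
gripper_force: 0.0
```

Run:
```python
from h import *
import pickle
pw=ctrl.snapshot("wrist");pt=ctrl.snapshot("top");o=ctrl.get_obs();pickle.dump((pw,o),open("w5.pkl","wb"))
print(o["clock"],o["tool_pos"],o["orientation"])
a=cv2.resize(pw["color"],None,fx=1,fy=1);b=cv2.resize(pt["color"][180:276,240:368],(512,384),interpolation=cv2.INTER_CUBIC)
cv2.imwrite("pics/w5.png",cv2.resize(np.hstack([a,b]),(800,300))[:,:,::-1])
```

```text
14.5333 [ 0.44426774 -0.23656985  0.11933907] [-1.79992790e+02 -1.34887784e-03 -6.99007911e+01]
```

View pics/w5.png

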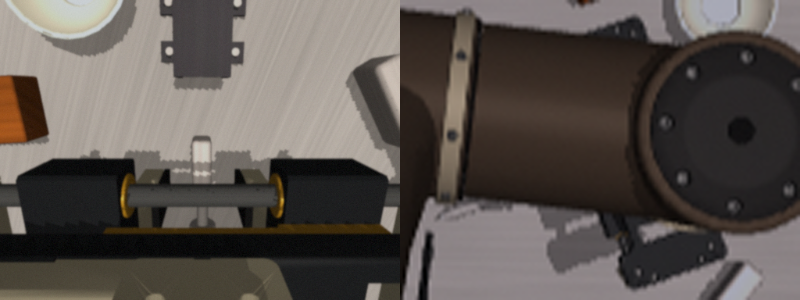

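The holster is empty. The wrist picture shows the handle's back end at about (202,137), in line with the fingers.

Run:
```python
from h import *
import pickle
from scipy.spatial.transform import Rotation as Ro
pw,o=pickle.load(open("w5.pkl","rb"))
g=pw["color"].astype(int).sum(2)
b=atz(pw,(202/.78125,137/.78125),.024)   # far top edge
b2=atz(pw,(202/.78125,144/.78125),.024)
R=Ro.from_euler("xyz",o["orientation"],degrees=True).as_matrix()
for q in (b,b2): print(q, (R.T@(q-o["tool_pos"])).round(4))
for r in (178,185,192): print(r,g[r,238:280].tolist())
print(g[165:200,258].tolist())
```

```text
[ 0.45226074 -0.26006991  0.024     ] [0.0248 0.0006 0.0953]
[ 0.45033436 -0.25479497  0.024     ] [0.0192 0.0006 0.0953]
178 [488, 493, 495, 494, 496, 478, 477, 436, 332, 246, 231, 243, 253, 255, 268, 254, 250, 260, 250, 250, 266, 261, 262, 256, 261, 244, 260, 259, 254, 246, 244, 335, 447, 495, 504, 500, 494, 488, 507, 516, 507, 514]
185 [501, 497, 495, 483, 482, 438, 365, 343, 421, 490, 539, 575, 594, 599, 592, 582, 580, 577, 574, 584, 591, 593, 591, 593, 592, 594, 592, 581, 566, 530, 495, 433, 413, 454, 491, 509, 502, 505, 514, 510, 505, 500]
192 [495, 486, 481, 480, 480, 466, 414, 366, 427, 491, 544, 578, 596, 590, 585, 593, 585, 583, 572, 587, 590, 593, 606, 600, 596, 593, 596, 577, 573, 537, 490, 443, 415, 472, 501, 510, 514, 511, 494, 486, 478, 481]
[487, 486, 493, 484, 495, 493, 489, 466, 375, 289, 249, 231, 243, 266, 300, 363, 438, 507, 548, 572, 591, 590, 588, 589, 587, 591, 585, 590, 585, 585, 589, 583, 583, 580, 588]
```

Call:
send_rows:
  deltas:
    - [[-0.0088,0.0008,0.02],0]
    - [[-0.0088,0.0008,0.04],0]
    - [[-0.0088,0.0008,0.055],0]
    - [[-0.0088,0.0008,0.0616],0]
    - [[-0.0088,0.0008,0.0616],0]

```text
clock: 14.95
tool_pos: [0.4407, -0.2303, 0.069]
orientation: [179.9, 0.1, -69.9]
force: [-0.7, -0.3, 1.2]
opening: 0.0435
gripper_force: 0.0
```

Call:
send_rows:
  deltas:
    - [[0,0,0],0]
    - [[0,0,0],0]
    - [[0,0,0],0]
    - [[0,0,0],0]
    - [[0,0,0],0]
  gripper: 0

```text
clock: 15.37
tool_pos: [0.4416, -0.2309, 0.0704]
orientation: [-179.9, -0.0, -70.0]
force: [0.6, -0.1, 0.5]
opening: 0.0159
gripper_force: 0.1
```

Call:
send_rows:
  deltas:
    - [[0,0,0],0]
    - [[0,0,0],0]
    - [[0,0,0],0]
    - [[0,0,0],0]
    - [[0,0,0],0]

```text
clock: 15.78
tool_pos: [0.4416, -0.2309, 0.0704]
orientation: [-180.0, -0.0, -70.0]
force: [-1.4, 0.3, 6.1]
opening: 0.0158
gripper_force: 30.0
```

Call:
send_rows:
  deltas:
    - [[0,0,-0.02],0]
    - [[0,0,-0.05],0]
    - [[0,0,-0.1],0]
    - [[0,0,-0.12],0]
    - [[0,0,-0.12],0]

```text
clock: 16.2
tool_pos: [0.4432, -0.2312, 0.1697]
orientation: [-179.7, -0.2, -69.9]
force: [0.3, 0.7, -2.2]
opening: 0.0157
gripper_force: 30.0
```

Run:
```python
from h import *
import pickle
pw=ctrl.snapshot("wrist");ps=ctrl.snapshot("side");o=ctrl.get_obs();pickle.dump((pw,ps,o),open("w6.pkl","wb"))
print(o["clock"],o["tool_pos"],o["orientation"],o["joint_pos"].round(1),o["force"],o["moment"])
P=proj(ps,[o["tool_pos"]-[0,0,.059]])[0];x,y=(P-[64,48]).astype(int);print(P,x,y)
b=cv2.resize(ps["color"][max(y,0):max(y,0)+96,x:x+128],(768,576),interpolation=cv2.INTER_CUBIC)
cv2.imwrite("pics/w6.png",b[:,:,::-1])
```

```text
16.3 [ 0.44104443 -0.23062798  0.16585804] [-1.79944946e+02  8.84887267e-03 -6.99957298e+01] [ -5.   11.  -31.1  -0.  -47.8  25. ] [ 0.46948619 -0.047436   -3.93983123] [-0.04395115 -0.00243889  0.02080091]
[254.78385189 239.53830115] 190 191
```

View pics/w6.png

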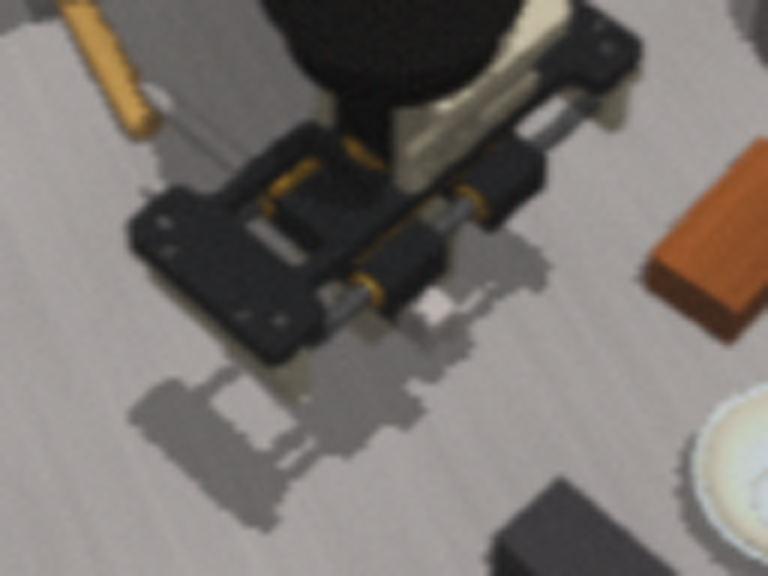

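Call:
send_rows:
  deltas:
    - [[-0.0175,-0.0245,0],0.07]
    - [[-0.035,-0.049,0],0.14]
    - [[-0.0525,-0.0735,0],0.21]
    - [[-0.07,-0.098,0],0.28]
    - [[-0.0874,-0.1225,0],0.35]

```text
clock: 16.72
tool_pos: [0.5086, -0.1306, 0.1637]
orientation: [179.8, -0.0, -101.8]
force: [-0.1, -0.8, -3.4]
opening: 0.0156
gripper_force: 30.0
```

Call:
send_rows:
  deltas:
    - [[0,0,0],0.035]
    - [[0,0,0],0.07]
    - [[0,0,0],0.0703]
    - [[0,0,0],0.0703]
    - [[0,0,0],0.0703]

```text
clock: 17.13
tool_pos: [0.5087, -0.1317, 0.1648]
orientation: [179.9, -0.0, -107.7]
force: [0.4, 0.1, -1.6]
opening: 0.0157
gripper_force: 30.0
```

Run:
```python
from h import *
import pickle
from scipy.spatial.transform import Rotation as Ro
pt=ctrl.snapshot("top");ps=ctrl.snapshot("side");o=ctrl.get_obs();pickle.dump((pt,ps,o),open("w7.pkl","wb"))
print(o["clock"],o["tool_pos"],o["orientation"],o["force"])
R=Ro.from_euler("xyz",o["orientation"],degrees=True).as_matrix()
for n,p in (("top",pt),("side",ps)):
    T=o["tool_pos"]+R@[-.153,0,.059];print(n,"expected tip",proj(p,[T]),T)
    for th in ["pin_tip","pin_collar","pin_shank"]:
        print(th,[(px(e).round(1).tolist(),round(e["conf"],2)) for e in ctrl.boxes_of(p,th)])
A=[]
for p in (pt,ps):
    x,y=proj(p,[T])[0].astype(int);A.append(cv2.resize(p["color"][y-32:y+32,x-32:x+32],(400,400),interpolation=cv2.INTER_CUBIC));print(x-32,y-32)
cv2.imwrite("pics/w7.png",np.hstack(A)[:,:,::-1])
```

```text
17.2333 [ 0.50905316 -0.13181817  0.16536477] [ 1.79946425e+02 -1.94696761e-02 -1.07755774e+02] [-0.10696303 -0.46526198 -2.12937489]
top expected tip [[212.06818523 183.39218946]] [0.55565343 0.01389141 0.10631281]
pin_tip [([330.3, 292.1], 0.95), ([404.8, 251.5], 0.55)]
pin_collar [([407.6, 252.3], 0.64), ([316.1, 119.7], 0.56)]
pin_shank [([328.4, 293.9], 0.9), ([396.4, 248.9], 0.74)]
side expected tip [[254.33203917 161.50963846]] [0.55565343 0.01389141 0.10631281]
pin_tip [([291.7, 355.9], 0.6), ([264.0, 205.8], 0.53), ([312.9, 232.0], 0.43)]
pin_collar [([208.7, 310.4], 0.82), ([286.5, 369.4], 0.48)]
pin_shank [([211.1, 309.2], 0.9), ([290.7, 357.5], 0.79), ([263.2, 204.0], 0.61)]
180 151
222 129
```

Run:
```python
from h import *
import pickle
from scipy.spatial.transform import Rotation as Ro
pt,ps,o=pickle.load(open("w7.pkl","rb"))
R=Ro.from_euler("xyz",o["orientation"],degrees=True).as_matrix();T=o["tool_pos"]+R@[-.153,0,.059];C=o["tool_pos"]+R@[-.1,0,.059]
A=[];k=8
for p in (pt,ps):
    q=proj(p,[T,C]);x,y=q[0].astype(int)-[25,32]
    im=cv2.resize(p["color"][y:y+70,x:x+50],None,fx=k,fy=k,interpolation=cv2.INTER_CUBIC)
    im=cv2.convertScaleAbs(im,alpha=1.3)
    v=((q-[x,y]+.5)*k)
    for w in v: cv2.circle(im,tuple(w.astype(int).tolist()),2,(255,0,0),-1)
    print(x,y,v); A.append(im)
cv2.imwrite("pics/w7.png",np.hstack(A)[:,:,::-1])
```

```text
187 151 [[204.54548183 263.13751572]
 [363.39101699 315.85266012]]
229 129 [[206.65631337 264.07710766]
 [226.76734692 368.10428519]]
```

View pics/w7.png

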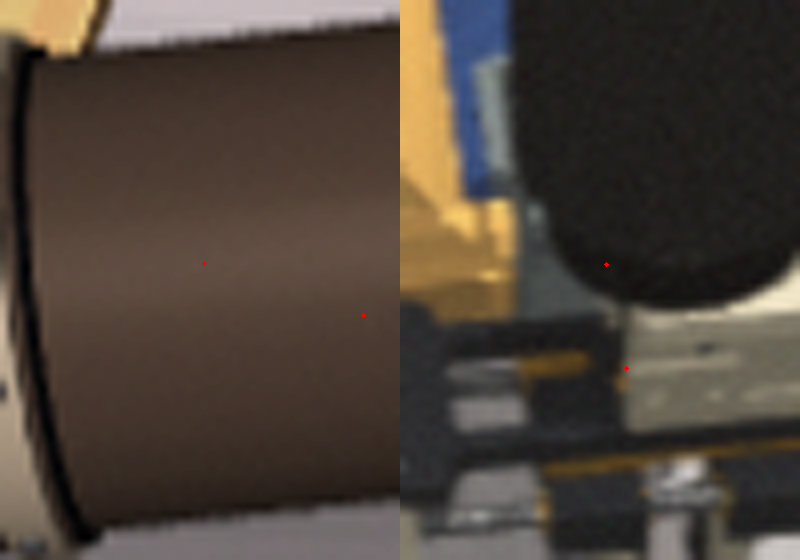

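The side and top views of the pin are hidden by the arm, so I'll check how the pin sits from the handle's back end in the wrist picture.

Run:
```python
from h import *
import pickle
from scipy.spatial.transform import Rotation as Ro
pw,ps,o=pickle.load(open("w6.pkl","rb"));pw2,o2=pickle.load(open("w5.pkl","rb"))
p3=ctrl.snapshot("wrist");o3=ctrl.get_obs()
for p,q in ((pw,o),(p3,o3)):
    R=Ro.from_euler("xyz",q["orientation"],degrees=True).as_matrix();t=q["tool_pos"]
    E=[t+R@[x,y,z] for x in (.028,) for y in (-.008,.008) for z in (.0464,.0704)]
    pr=proj(p,E);print(pr.round(1).tolist())
    g=p["color"].astype(int).sum(2);c=int(pr[:,0].mean());print(c,g[140:225,c].tolist())
    r=int(pr[:,1].max());
    for rr in (r-14,r,r+8,r+16): print(rr,g[rr,c-28:c+28].tolist())
```

```text
[[245.6, 191.8], [247.5, 180.5], [279.7, 191.9], [277.0, 180.6]]
262 [500, 510, 503, 513, 517, 518, 509, 515, 516, 519, 528, 520, 533, 519, 528, 528, 524, 529, 526, 527, 531, 518, 526, 521, 520, 524, 521, 534, 535, 529, 525, 527, 531, 531, 538, 525, 532, 525, 520, 507, 444, 338, 283, 256, 258, 256, 264, 270, 279, 293, 352, 414, 485, 532, 577, 593, 607, 623, 626, 632, 628, 624, 631, 624, 624, 619, 627, 627, 632, 628, 630, 629, 624, 624, 621, 596, 536, 463, 428, 426, 422, 428, 428, 422, 423]
177 [529, 523, 522, 521, 518, 523, 536, 526, 524, 526, 520, 521, 511, 511, 514, 514, 518, 519, 530, 531, 521, 525, 527, 523, 519, 529, 538, 533, 525, 526, 532, 550, 531, 531, 542, 542, 543, 536, 534, 534, 539, 537, 535, 539, 536, 537, 534, 540, 525, 534, 527, 519, 525, 535, 528, 537]
191 [539, 536, 534, 486, 412, 355, 336, 326, 294, 278, 304, 357, 392, 425, 457, 461, 462, 462, 457, 449, 430, 421, 428, 431, 429, 431, 425, 409, 414, 420, 426, 426, 422, 415, 422, 426, 405, 378, 356, 324, 344, 415, 458, 481, 490, 500, 523, 533, 528, 498, 497, 506, 505, 528, 529, 535]
199 [542, 521, 482, 424, 361, 329, 
[... 1469 characters left out ...]
 374, 409, 418, 423, 430, 422, 425, 425, 428, 441, 418, 409, 387, 354, 305, 273, 289, 368, 437, 501, 537, 535, 531, 527, 513, 531]
199 [331, 325, 343, 334, 332, 334, 333, 341, 348, 345, 353, 340, 322, 292, 325, 412, 521, 583, 617, 622, 634, 626, 624, 625, 616, 614, 612, 612, 608, 611, 621, 620, 615, 626, 631, 630, 630, 623, 625, 613, 611, 603, 578, 529, 487, 421, 340, 332, 381, 461, 502, 523, 528, 543, 537, 527]
207 [335, 331, 339, 331, 337, 342, 339, 333, 340, 336, 335, 338, 331, 301, 316, 393, 471, 534, 587, 627, 630, 623, 631, 620, 615, 615, 606, 602, 611, 612, 613, 615, 625, 628, 620, 632, 622, 626, 619, 613, 612, 599, 563, 525, 489, 415, 347, 330, 325, 329, 329, 332, 341, 340, 348, 349]
```

The handle's edges agree with the level-pin prediction within 1 px. Now lower to the hole line and advance.

Call:
send_rows:
  deltas:
    - [[0,0,0.02],0]
    - [[0,0,0.04],0]
    - [[0,0,0.047],0]
    - [[0,0,0.047],0]
    - [[0,0,0.047],0]

```text
clock: 18.0
tool_pos: [0.5096, -0.1316, 0.1285]
orientation: [180.0, -0.0, -107.8]
force: [0.0, -0.3, -2.4]
opening: 0.0158
gripper_force: 30.0
```

Call:
send_rows:
  deltas:
    - [[-0.015,0,0],0]
    - [[-0.03,0,0],0]
    - [[-0.045,0,0],0]
    - [[-0.06,0,0],0]
    - [[-0.07,0,0],0]

```text
clock: 18.42
tool_pos: [0.5274, -0.0764, 0.1288]
orientation: [-179.9, 0.0, -107.7]
force: [0.7, -0.4, -3.4]
opening: 0.0157
gripper_force: 30.0
```

Call:
send_rows:
  deltas:
    - [[0,0,0],0]
    - [[0,0,0],0]
    - [[0,0,0],0]
    - [[0,0,0],0]
    - [[0,0,0],0]

```text
clock: 18.83
tool_pos: [0.5264, -0.0786, 0.1283]
orientation: [180.0, -0.0, -107.8]
force: [0.0, -0.4, -4.0]
opening: 0.0157
gripper_force: 30.0
```

```bash
cat > st.py <<'E'
from h import *
o=ctrl.get_obs();A=np.array([.5867,.1092]);d=o["tool_pos"][:2]-A
u=np.array([.3062,.9520]);x=np.array([.952,-.3062]);f=o["force"];print(o["clock"],"lat",(d@x).round(4),"s",(d@u).round(4),"z",o["tool_pos"][2].round(4),"F x,y,z",(f[:2]@x).round(1),(f[:2]@u).round(1),f[2].round(1),o["moment"].round(2),o["orientation"].round(2),o["opening"].round(4))
E
python3 st.py
```

```text
Traceback (most recent call last):
  File "st.py", line 3, in <module>
    u=np.array([.3062,.9520]);x=np.array([.952,-.3062]);f=o["force"];print(o["clock"],"lat",(d@x).round(4),"s",(d@u).round(4),"z",o["tool_pos"][2].round(4),"F x,y,z",(f[:2]@x).round(1),(f[:2]@u).round(1),f[2].round(1),o["moment"].round(2),o["orientation"].round(2),o["opening"].round(4))
                                                                                                                                                                                                                                                                         ^^^^^^^^^^^^^^^^^^
AttributeError: 'float' object has no attribute 'round'
```

Call:
send_rows:
  deltas:
    - [[-0.004,0,0],0]
    - [[-0.008,0,0],0]
    - [[-0.012,0,0],0]
    - [[-0.016,0,0],0]
    - [[-0.02,0,0],0]

```text
clock: 19.25
tool_pos: [0.5316, -0.0626, 0.1283]
orientation: [-180.0, 0.0, -107.8]
force: [-0.2, -0.1, -2.0]
opening: 0.0158
gripper_force: 30.0
```

Call:
send_rows:
  deltas:
    - [[-0.003,0,0],0]
    - [[-0.006,0,0],0]
    - [[-0.009,0,0],0]
    - [[-0.012,0,0],0]
    - [[-0.012,0,0],0]

```text
clock: 19.67
tool_pos: [0.5346, -0.0535, 0.1283]
orientation: [-180.0, 0.0, -107.8]
force: [0.2, 0.3, -2.4]
opening: 0.0161
gripper_force: 30.0
```

```bash
sed -i 's/,o\["opening"\].round(4)//' st.py; python3 st.py
```

```text
19.6667 lat 0.0002 s -0.1708 z 0.1283 F x,y,z 0.0 0.4 -2.4 [ 0.05 -0.    0.06] [-179.99    0.   -107.77]
```

The tip is through the first cheek with no force. On to the boss.

Call:
send_rows:
  deltas:
    - [[-0.004,0,0],0]
    - [[-0.008,0,0],0]
    - [[-0.012,0,0],0]
    - [[-0.016,0,0],0]
    - [[-0.016,0,0],0]

```text
clock: 20.08
tool_pos: [0.5385, -0.0411, 0.1283]
orientation: [-180.0, 0.0, -107.8]
force: [-0.3, -0.1, -2.0]
opening: 0.0157
gripper_force: 30.0
```

Call:
send_rows:
  deltas:
    - [[-0.004,0,0],0]
    - [[-0.008,0,0],0]
    - [[-0.012,0,0],0]
    - [[-0.016,0,0],0]
    - [[-0.016,0,0],0]

```text
clock: 20.5
tool_pos: [0.5425, -0.0289, 0.1283]
orientation: [-180.0, 0.0, -107.8]
force: [0.4, -0.0, -1.9]
opening: 0.0161
gripper_force: 30.0
```

```bash
python3 st.py
```

```text
20.5 lat 0.0002 s -0.1451 z 0.1283 F x,y,z 0.4 0.1 -1.9 [0.21 0.11 0.06] [-179.99    0.   -107.77]
```

Call:
send_rows:
  deltas:
    - [[-0.004,0,0],0]
    - [[-0.008,0,0],0]
    - [[-0.012,0,0],0]
    - [[-0.016,0,0],0]
    - [[-0.016,0,0],0]

```text
clock: 20.92
tool_pos: [0.5464, -0.0167, 0.1284]
orientation: [-180.0, 0.0, -107.8]
force: [-0.2, 0.1, -2.1]
opening: 0.0156
gripper_force: 30.0
```

Call:
send_rows:
  deltas:
    - [[-0.004,0,0],0]
    - [[-0.008,0,0],0]
    - [[-0.012,0,0],0]
    - [[-0.014,0,0],0]
    - [[-0.014,0,0],0]

```text
clock: 21.33
tool_pos: [0.5485, -0.0073, 0.1277]
orientation: [179.9, -0.1, -107.8]
force: [-0.6, -4.7, -3.3]
opening: 0.0157
gripper_force: 30.0
```

```bash
python3 st.py
```

```text
21.3333 lat -0.0006 s -0.1226 z 0.1277 F x,y,z 0.9 -4.7 -3.3 [-1.74  0.5  -0.1 ] [ 1.7988e+02 -1.2000e-01 -1.0782e+02]
```

Call:
send_rows:
  deltas:
    - [[-0.003,0,0],0]
    - [[-0.006,0,0],0]
    - [[-0.009,0,0],0]
    - [[-0.012,0,0],0]
    - [[-0.012,0,0],0]

```text
clock: 21.75
tool_pos: [0.5532, 0.0035, 0.1284]
orientation: [-179.9, 0.1, -107.8]
force: [0.2, 5.9, -5.1]
opening: 0.016
gripper_force: 30.0
```

```bash
python3 st.py
```

```text
21.75 lat 0.0004 s -0.1108 z 0.1284 F x,y,z -1.6 5.7 -5.1 [ 1.99 -0.31  0.1 ] [-1.7994e+02  8.0000e-02 -1.0777e+02]
```

Call:
send_rows:
  deltas:
    - [[-0.002,0,0],0]
    - [[-0.004,0,0],0]
    - [[-0.006,0,0],0]
    - [[-0.007,0,0],0]
    - [[-0.007,0,0],0]

```text
clock: 22.17
tool_pos: [0.5544, 0.0082, 0.1284]
orientation: [-180.0, 0.0, -107.8]
force: [-2.2, 3.1, -2.2]
opening: 0.0162
gripper_force: 30.0
```

```bash
python3 st.py
```

```text
22.1667 lat 0.0002 s -0.1061 z 0.1284 F x,y,z -3.1 2.3 -2.2 [1.11 0.48 0.11] [-1.7998e+02  3.0000e-02 -1.0779e+02]
```

Call:
send_rows:
  deltas:
    - [[-0.002,0,0],0]
    - [[-0.004,0,0],0]
    - [[-0.005,0,0],0]
    - [[-0.005,0,0],0]
    - [[-0.005,0,0],0]

```text
clock: 22.58
tool_pos: [0.5541, 0.0097, 0.1283]
orientation: [179.9, -0.2, -107.8]
force: [-3.3, -9.4, 1.7]
opening: 0.0163
gripper_force: 30.0
```

```bash
python3 st.py
```

```text
22.5833 lat -0.0006 s -0.1047 z 0.1283 F x,y,z -0.2 -10.0 1.7 [-3.22  1.11  0.04] [ 179.88   -0.2  -107.83]
```

Call:
send_rows:
  deltas:
    - [[-0.001,0,0],0]
    - [[-0.002,0,0],0]
    - [[-0.003,0,0],0]
    - [[-0.003,0,0],0]
    - [[-0.003,0,0],0]

```text
clock: 23.0
tool_pos: [0.554, 0.0103, 0.1282]
orientation: [179.8, -0.4, -107.9]
force: [-5.2, -19.1, 4.0]
opening: 0.0157
gripper_force: 30.0
```

```bash
python3 st.py
python3 - <<'E'
from h import *
import pickle
q=ctrl.get_obs()
p=ctrl.snapshot("wrist");pickle.dump((p,q),open("w8.pkl","wb"))
g=p["color"].astype(int).sum(2);print(g[160:225,257].tolist())
for th in ["catch_nose","pin_collar"]: print(th,[(px(e).round(1).tolist(),round(e["conf"],2)) for e in ctrl.boxes_of(p,th)])
E
```

```text
23.0 lat -0.0009 s -0.1042 z 0.1282 F x,y,z 0.9 -19.8 4.0 [-6.38  1.36 -0.07] [ 179.8    -0.36 -107.86]
[523, 506, 508, 513, 510, 519, 513, 506, 505, 508, 502, 500, 493, 499, 495, 488, 493, 492, 489, 464, 367, 266, 232, 232, 236, 258, 238, 247, 267, 310, 350, 434, 504, 530, 565, 577, 591, 590, 587, 586, 593, 595, 590, 588, 592, 589, 593, 588, 584, 602, 590, 590, 586, 587, 579, 562, 489, 420, 397, 391, 391, 392, 387, 392, 392]
catch_nose []
pin_collar []
```

Hard stop with 20 N at exactly the home position (handle 104 mm from the axis). Unload, release, rise.

Call:
send_rows:
  deltas:
    - [[0.002,0,0],0]
    - [[0.004,0,0],0]
    - [[0.004,0,0],0]
    - [[0.004,0,0],0]
    - [[0.004,0,0],0]

```text
clock: 23.57
tool_pos: [0.5542, 0.0097, 0.1283]
orientation: [179.9, -0.1, -107.8]
force: [-3.3, -7.1, 1.6]
opening: 0.0161
gripper_force: 30.0
```

Call:
send_rows:
  deltas:
    - [[0,0,0],0]
    - [[0,0,0],0]
    - [[0,0,0],0]
    - [[0,0,0],0]
    - [[0,0,0],0]
  gripper: 0.5

```text
clock: 23.98
tool_pos: [0.5556, 0.0112, 0.1286]
orientation: [-180.0, 0.0, -107.8]
force: [0.4, 0.8, -0.5]
opening: 0.0414
gripper_force: 0.0
```

Call:
send_rows:
  deltas:
    - [[0,0,-0.03],0]
    - [[0,0,-0.07],0]
    - [[0,0,-0.12],0]
    - [[0,0,-0.17],0]
    - [[0,0,-0.22],0]

```text
clock: 24.4
tool_pos: [0.5549, 0.0109, 0.3064]
orientation: [-180.0, 0.0, -107.8]
force: [1.1, 0.4, -0.6]
opening: 0.0442
gripper_force: 0.0
```

Call:
send_rows:
  deltas:
    - [[0.03,0,0],0]
    - [[0.06,0,0],0]
    - [[0.09,0,0],0]
    - [[0.1,0,0],0]
    - [[0.1,0,0],0]

```text
clock: 24.82
tool_pos: [0.5302, -0.0665, 0.3046]
orientation: [-180.0, 0.0, -107.9]
force: [-0.0, -0.4, 0.5]
opening: 0.0437
gripper_force: 0.0
```

Run:
```python
from h import *
import pickle
p=ctrl.snapshot("wrist");q=ctrl.get_obs();pt=ctrl.snapshot("top");pickle.dump((p,pt,q),open("w9.pkl","wb"));print(q["clock"],q["tool_pos"],q["orientation"])
A=np.array([.5867,.1092]);u=np.array([.3062,.9520]);x=np.array([.952,-.3062])
for s,z,n in ((-.044,.07,"collar point"),(-.0585,.0855,"nose top"),(-.069,.094,"plate end"),(-.132,.082,"handle back top"),(-.077,.082,"handle front top")):
    print(n,proj(p,[[*(A+s*u),z]]).round(1))
for th in ["catch_nose","pin_collar","pin_handle","crank_grip"]: print(th,[(px(e).round(1).tolist(),round(e["conf"],2)) for e in ctrl.boxes_of(p,th)])
g=p["color"].astype(int).sum(2);P=proj(p,[[*(A-s*u),.082] for s in np.arange(.04,.15,.004)])
print([(round(float(r),1),int(g[int(r),int(c)])) if 0<=r<384 and 0<=c<512 else None for c,r in P])
```

```text
24.8667 [ 0.53068168 -0.065754    0.30453777] [-1.79966446e+02  2.28660589e-02 -1.07872505e+02]
collar point [[258.4 289.1]]
nose top [[258.4 285.3]]
plate end [[258.3 281. ]]
handle back top [[258.3 221.8]]
handle front top [[258.3 268.7]]
catch_nose [([259.1, 282.7], 0.62)]
pin_collar [([260.0, 229.4], 0.93)]
pin_handle [([372.1, 178.0], 0.64), ([258.9, 229.6], 0.6)]
crank_grip [([479.8, 368.5], 0.46)]
[(298.2, 94), (295.1, 115), (291.9, 243), (288.8, 316), (285.6, 196), (282.4, 187), (279.2, 211), (276.0, 311), (272.8, 307), (269.5, 297), (266.2, 301), (262.9, 180), (259.6, 207), (256.3, 218), (252.9, 212), (249.5, 208), (246.1, 188), (242.7, 174), (239.3, 115), (235.8, 218), (232.4, 385), (228.9, 395), (225.4, 389), (221.8, 355), (218.3, 209), (214.7, 235), (211.1, 322), (207.5, 337)]
```

```bash
python3 -c "
from plant import ctrl
print(ctrl.close_job())"
```

```text
the job is handed in; nothing more can be done
None
```

The crank is wound about 1.6 turns clockwise to line-up and the locking pin is pushed home to a firm stop. The forces fit the catch having dropped behind the collar, but I did not see it or tug-test it. The job is handed in with the gripper clear, after about 25 s.

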